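Shut off the plate warmer and hold its fuse hatch pressed on its seal

TASK

The fuse hatch of the plate warmer is standing ajar, and closing it makes the safety switch, so first slide the heat control all the way back to off (the thin end of the tapered mark). Then turn the winged quarter-turn fastener on the hatch until its wing lines up with the grooves in the hatch, so that its crossbar can drop through the slot beneath, and only then press the hatch fully down onto its frame. Do not lock the fastener: finish while holding the hatch pressed down so the new seal can be checked, and leave the crockery and other things where they are.

Things in the scene. Friction and masses are not known exactly. Their poses are not given: they have to be found in the camera images.
- warmer: Buffet plate warmer, stainless steel, 340 x 500 x 72 mm, fixed. Origin: centre of its underside; x to its back, y to its left, z up. A control deck (x -170 to -45 mm, surface z = 72 mm) runs along its front: heat control on its left, fuse hatch on its right. Behind it lies a black glass hot top (z = 76 mm) with crockery on it.
- heat (a joint): Heat control, a fader sliding along the warmer's y: value in m, 0 = off (left end, +y, thin end of the tapered mark printed in front of the track), up to 0.080 = full heat (right end). Stays where it is left; moves with about 1.5 N; stops at both ends.
- heat_cap (a point): Point in the middle of the black fader cap, 15 mm above the deck. The cap is 16 mm (warmer x) by 24 mm (y), its top 27 mm above the deck. At off this point is at x = -118, y = +180, z = 87 mm in the warmer's frame; it moves to -y as the value grows.
- hatch (a joint): Opening angle of the hatch in rad about its far edge: 0 = pressed down on its frame. A spring holds it ajar at about 0.26 (its near edge some 27 mm up) and lifts it again when it is let go; at the wing about 5 N straight down shuts it. With the crossbar out of line with the slot it is blocked at about 0.15.
- hatch_hinge (a point): Middle of the hatch's hinge line, level with the panel's underside: x -52, y -130, z 74 mm in the warmer's frame. Axes turn with the hatch: x along the panel toward the hot top, y along the hinge line (warmer y), z the panel's outward normal. The steel panel extends from here 105 mm to -x; it is 130 mm wide and 4 mm thick. Opening turns it about +y, lifting its -x edge.
- wing (a point): Middle of the fastener's wing, 20 mm above the hatch's upper face, on the fastener's axis (square to the panel, 78 mm from the hinge line, mid-width). Axes: x along the wing, y across its thickness, z the panel's normal. Wing 36 mm long, 10 mm thick, from 4 to 30 mm above the panel, on a collar 30 mm across and 4 mm high. A 24 mm crossbar under the panel runs parallel to the wing.
- fastener (a joint): Angle in rad about the panel's normal, counter-clockwise from above positive: 0 = wing crosswise, along the hinge line. At 1.571, and equally at -1.571, the wing is in line with the two dark grooves before and behind it (square to the hinge line) and the crossbar fits the slot, give or take 0.2. With the hatch ajar it turns from -1.9 to 1.9 against light friction (0.04 N m) and stays where left.
- soup_cup_left: White two-handled soup cup with a blue band, 100 mm across, 54 mm tall, 140 mm over the handles, standing at the left of the hot top. Origin: centre of its foot. Leave alone.
- soup_cup_right: Another such cup, at the right of the hot top, behind the hatch. Origin: centre of its foot. Leave alone.
- ramekin: White ribbed ramekin, 76 mm across, 46 mm tall, in the middle of the hot top. Origin: centre of its foot. Leave alone.
- mug: Mug, 80 mm across, 88 mm tall, on the table to one side. Origin: centre of its foot. Leave alone.
- tape_measure: Coiled tape measure, 60 mm across, 18 mm tall, on the table to one side. Origin: centre of its underside. Leave alone.
- screwdriver: Screwdriver, 170 mm long, lying on the table in front of the warmer's right half. Leave alone.
- spoon: Spoon, 180 mm long, lying on the table in front of the warmer's left half. Leave alone.

How it is judged:
On the way, in this order (a step that is already met when the one before it is completed fails the run):
1. the heat control is slid to off (value of joint heat below 0.005 m), for 0.2 s.
2. the fastener is turned in line with the slot while the hatch is still ajar ((value of joint fastener between 1.371 and 1.771 rad or value of joint fastener between -1.771 and -1.371 rad) and value of joint hatch above 0.1 rad), for 0.2 s.
3. the hatch is pressed down onto its frame (value of joint hatch below 0.02 rad and contact force between any of the fingers, the arm and hatch above 2 N), for 0.3 s.
At the end, for the whole second after the job is handed in: The robot still presses on the hatch or its fastener (over 2 N); the hatch is within 0.02 rad (2 mm at its edge) of fully down; the fastener is within 0.25 rad of in line with the slot; the heat control is within 5 mm of off; no bystander has moved over 20 mm (all of step 3 and value of joint heat below 0.005 m and (value of joint fastener between 1.321 and 1.821 rad or value of joint fastener between -1.821 and -1.321 rad) and distance of each of soup_cup_left, soup_cup_right, ramekin, mug, tape_measure, screwdriver, spoon from where it was at the start of the episode below 0.02 m); the arm keeps its last pose, push and grip.
It fails at once if the hatch is shut (making the safety switch) while the heat control is not at off (value of joint hatch below 0.04 rad and value of joint heat above 0.006 m).
It fails at once if crockery or another bystander is knocked (distance of any of soup_cup_left, soup_cup_right, ramekin, mug, tape_measure, screwdriver, spoon from where it was at the start of the episode above 0.03 m).
It also fails if it takes over 48 s, if anything falls off the work surface, if the arm or the gripper's body presses on something with over 40 N, if the wrist force passes 120 N, or if a joint passes its speed limit or range.

ROBOT

A 6-joint arm with a two-finger parallel gripper is mounted at the origin on the work surface. World frame = base frame: x ahead of the robot, y to its left, z up, the work surface at z = 0. Lengths are in m, angles in rad, forces in N, time in s.
With the tool pointing down it reaches from about 0.275 to 0.825 m from the base axis. Payload 5.2 kg.
Tool frame: the origin (TCP) lies on the centre line of the jaws, within the pads' length; the fingertips stand ctrl.tips_ahead ahead of it and the grasp point (between the pads) lies 3 mm ahead of it (ctrl.tips_ahead is the distance from the TCP to the fingertips, in m); z points along the fingers, y is the direction in which the jaws open and shut (so a half turn about z gives the same grasp; the last joint's range is limited). The gripper opens to 93 mm and grips with 3 to 60 N. Pads are 15 mm wide; open, the fingers measure 128 mm over their backs; the gripper's body (75 mm by 188 mm) begins 65 mm behind the grasp point.
Start: joints at [0.99, 0.259, 1.535, -0, 1.348, -0.203], TCP at [0.203, 0.511, 0.241] pointing down, gripper open.
Joint ranges: [-3.14, 3.14], [-0.91, 2.08], [0.19, 2.58], [-1.22, 4.36], [0.22, 2.71], [-3.12, 3.12]. Speed limits (rad/s): [2.57, 2.57, 3.14, 3.14, 3.14, 3.14].

INTERFACE

Orientations are given as [roll, pitch, yaw] about the fixed x, y, z axes, in that order (R = Rz(yaw) Ry(pitch) Rx(roll)).
In Python, from workcell import ctrl gives the robot as it stands.
- The arm moves only by the tool jog_arm, never from a script. Its argument "plan" is a list of rows, each a list of 3 entries, a list of its own where there are three numbers: the shift along the tool's x, y, z in m, then the turn about the tool's z in degrees, then the finger opening in m, from 0 to 0.093. A call has 1 to 10 rows; each row shifts and turns the pose as measured when the row begins, along the tool's axes as they then stand; what a row does not reach is not made up. A row lasts 1/12 s, in which the tool goes at most 41.7 mm and 7.16 degrees, less where a joint would pass 70% of its speed; a pose out of reach is approached as far as the arm can. A call is refused whole if a number of a shift passes 0.0417 or a number of a turn 7.16, either way. A call with a gripper value outside its range is refused whole. The fingers move at their own pace and stop on an object; "force" is the grip in N (left out, the last holds). Time passes only in rows, so rows that do not move let the fingers close. It gives the time, the measured TCP pose, the force and the opening at its end, in the units of the state.
- ctrl.sense(): the state, without advancing time (a new reading comes with each control period).
- ctrl.snapshot(name): name is "scene" or "side" or "wrist"; returns a dict with "frame" (420x560x3 uint8, red, green, blue), "K" (3x3 intrinsics, pixels), "rvec" (rotation vector, rad) and "tvec" (3), from world to camera coordinates, as OpenCV has them. Camera axes: x right, y down, z forward; pixel columns grow to the right and rows downward; lengths in m; the calibration is good to about 2 mm. A picture is of the moment at which its call begins. There is no depth.
- ctrl.sign_off(): hands the job in, once; it reports no verdict.
The state is a dict: "time_s": time; "joint_positions": joint angles; "qd": joint speeds; "effort": joint torques, N m; "eef_pos": TCP position; "ee_rot": TCP orientation; "force": force on the tool from outside, world axes, zero at the start; "ft_torque": the same for the moment, N m; "width": opening from 0.0 (shut) to 1.0 (fully open).
Only numpy, scipy, OpenCV 4.12 (cv2) and the standard library are available. Lean on these libraries where they do the work, as an engineer would, in place of code of your own. Each camera call takes 0.05 s, during which the arm holds its last target. There are 200 camera calls.

## Working session

There is one attempt and no reset: what is moved stays moved. The work goes in short steps, Python scripts to look and compute and a tool call to move; the robot and the scene stay as the last step left them, time stands still between calls to the robot, and variables do not carry over. Pictures are saved under pics/ and viewed, about 8 in all and at most 12, crops included, and the job is handed in when it is done.

Besides the shell and the picture viewer there is one more tool, called after "Request:" by a JSON object that holds its "fn" and its "kwargs". jog_arm: Moves the arm, as the interface text tells. Its arguments: {"type":"object","properties":{"plan":{"type":"array"},"force":{"type":"number"}},"required":["plan"]}

```bash
mkdir -p pics; python3 - <<'E'
from workcell import ctrl
import cv2
print(ctrl.sense(), ctrl.tips_ahead)
for n in ["scene","side"]:
    s=ctrl.snapshot(n); cv2.imwrite(f"pics/{n}0.png",s["frame"][:,:,::-1]); print(n,s["K"].tolist(),s["rvec"],s["tvec"])
E
```

```text
{'time_s': 0.0, 'joint_positions': array([ 9.90218521e-01,  2.59319531e-01,  1.53609792e+00, -1.06266261e-05,
        1.34801106e+00, -2.02808874e-01]), 'qd': array([ 0.00107208,  0.00039226,  0.00212088,  0.001712  , -0.00127294,
       -0.00177396]), 'effort': array([-8.31221496e-04, -4.37330174e+01, -2.83987802e+01,  7.16703571e-02,
        4.17112594e-02, -1.86849988e-04]), 'eef_pos': array([0.20255981, 0.51077906, 0.23982437]), 'ee_rot': array([-3.13979234e+00, -3.59632789e-04,  2.76382576e+00]), 'force': array([-0.12966648,  0.20626776,  0.63650418]), 'ft_torque': array([-0.02091325,  0.01950821,  0.05095948]), 'width': 1.0015907845537424} 0.022
scene [[404.8799245958115, 0.0, 287.1206163653167], [0.0, 404.8799245958115, 215.06304329522726], [0.0, 0.0, 1.0]] [ 1.76447629  1.96371667 -0.6491908 ] [ 0.07689159 -0.37822207  1.42576703]
side [[386.1676959029698, 0.0, 286.06149390511524], [0.0, 386.1676959029698, 209.80816844856685], [0.0, 0.0, 1.0]] [ 2.26010393 -0.70867912  0.27026333] [-0.42969243  0.28912042  0.98452278]
```

View pics/scene0.png

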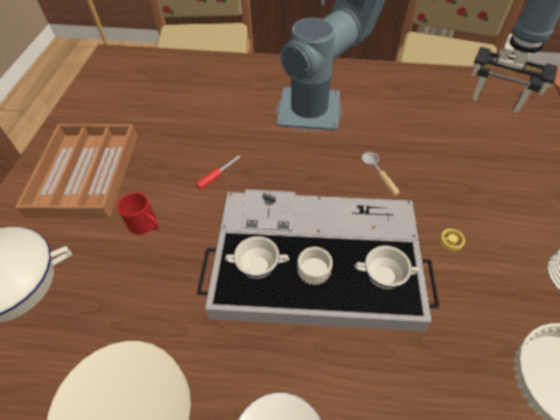

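View pics/side0.png

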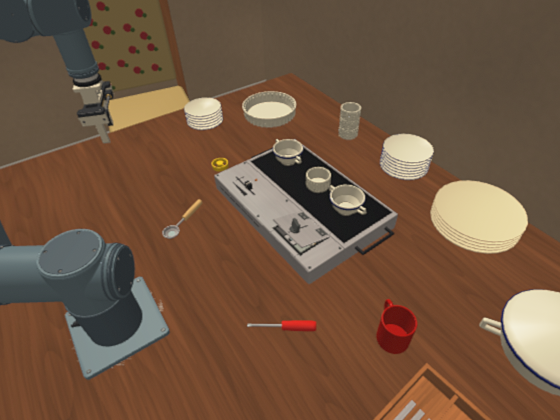

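The scene view shows the warmer with its deck at about (220-420, 195-240), the cap near (362,209) and the hatch near (270,210). The side view shows the cap near (248,186) and the wing near (295,226). I'll enlarge both.

```bash
cat > h.py <<'E'
import numpy as np, cv2
from workcell import ctrl
def ray(s,uv):
    R,_=cv2.Rodrigues(s["rvec"]); d=R.T@np.linalg.inv(s["K"])@[*uv,1]; c=-R.T@np.ravel(s["tvec"]); return c,d
def onz(s,uv,z):
    c,d=ray(s,uv); return c+d*(z-c[2])/d[2]
def tri(r):
    A=0;b=0
    for c,d in r:
        d=d/np.linalg.norm(d);P=np.eye(3)-np.outer(d,d);A=A+P;b=b+P@c
    return np.linalg.solve(A,b)
def proj(s,P): return cv2.projectPoints(np.float64(P).reshape(-1,3),s["rvec"],s["tvec"],s["K"],None)[0].reshape(-1,2)
E
python3 - <<'E'
import cv2,numpy as np
a=cv2.imread("pics/scene0.png")[185:330,195:445]; b=cv2.imread("pics/side0.png")[130:280,205:405]
cv2.imwrite("pics/c1.png",cv2.resize(a,None,fx=3.2,fy=3.2,interpolation=cv2.INTER_CUBIC))
cv2.imwrite("pics/c2.png",cv2.resize(b,None,fx=4,fy=4,interpolation=cv2.INTER_CUBIC))
E
```

```text
(no output)
```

View pics/c1.png

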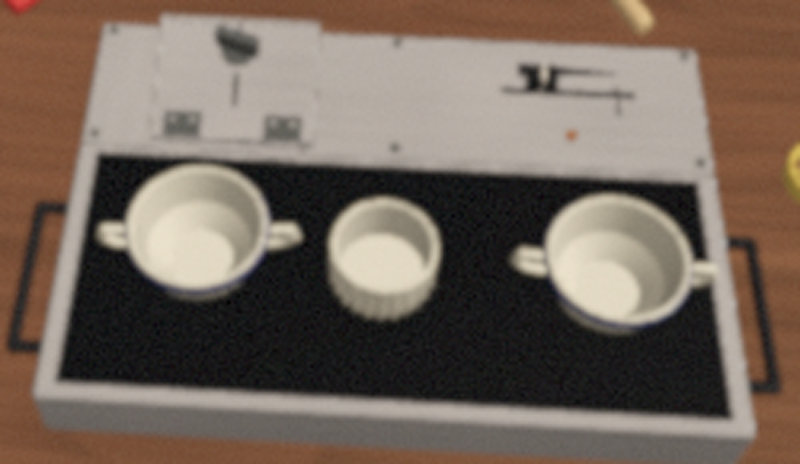

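View pics/c2.png

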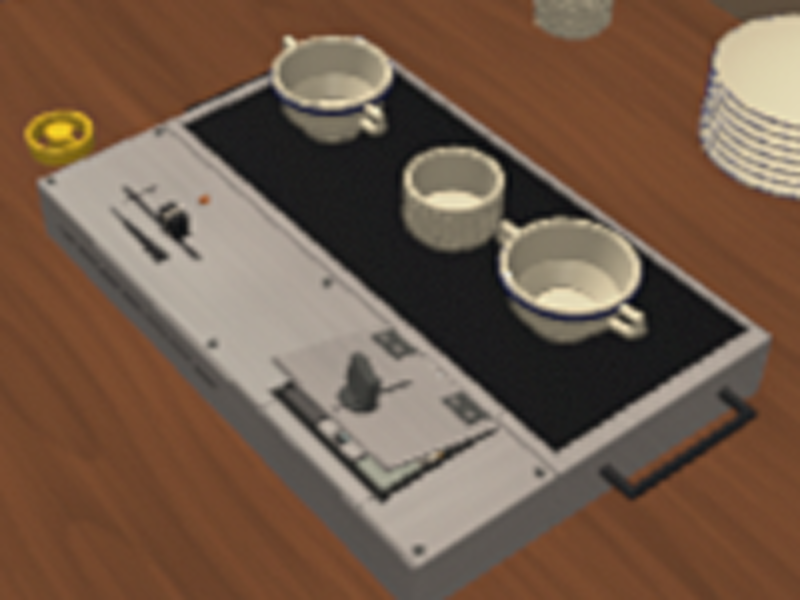

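In crop c1 the deck's corners are at (105,24) and (695,50), the cap at about (535,77) and the wing at (238,45). In c2 the corners are at (38,180) and (415,572), the cap at (174,218) and the wing at (360,380). The wing lies skew. Next I'll fit the warmer pose.

```bash
cat > pose.py <<'E'
from h import *
from scipy.optimize import least_squares
S=ctrl.snapshot("scene");D=ctrl.snapshot("side")
a=lambda u,v:(195+(u+.5)/3.2-.5,185+(v+.5)/3.2-.5)
b=lambda u,v:(205+(u+.5)/4-.5,130+(v+.5)/4-.5)
pts=[(S,a(105,24),-.17,-.25),(S,a(695,50),-.17,.25),(S,a(755,437),.17,.25),(S,a(35,395),.17,-.25),
(D,b(38,180),-.17,.25),(D,b(415,572),-.17,-.25),(D,b(770,338),.17,-.25)]
W=np.array([onz(s,uv,.072)[:2] for s,uv,_,_ in pts]);L=np.array([[x,y] for _,_,x,y in pts])
T=lambda p,l:np.array([[np.cos(p[2]),-np.sin(p[2])],[np.sin(p[2]),np.cos(p[2])]])@np.atleast_2d(l).T+np.c_[p[:2]]
f=least_squares(lambda p:(T(p,L).T-W).ravel(),[.5,0,0],loss="soft_l1",f_scale=.003)
print(f.x,np.round(1e3*f.fun.reshape(-1,2),1).tolist())
p=f.x
ps=[]
for n,u1,u2 in [("cap",(537,78),(174,218)),("wing",(238,45),(361,378))]:
    q=tri([ray(S,a(*u1)),ray(D,b(*u2))]); l=T((0,0,-p[2]),q[:2]-p[:2]).ravel(); print(n,q,"local",l)
def w(x,y,z): return [*T(p,[x,y]).ravel(),z]
h=.26;c,s=np.cos(h),np.sin(h)
print("wing pred", w(-.052-.078*c+.024*s,-.13,.074+.078*s+.024*c), "cap off",w(-.118,.18,.087))
E
python3 pose.py
```

```text
[0.62342209 0.0649056  0.04487128] [[-5.1, -2.3], [-2.7, 0.6], [-1.2, 0.9], [-1.2, -3.6], [1.7, 1.8], [5.8, 2.2], [5.3, -0.7]]
cap [0.50017329 0.17457351 0.08993788] local [-0.11820545 -0.11820545  0.115086    0.115086  ]
wing [ 0.5095485  -0.0672077   0.11099051] local [-0.11968507 -0.11968507 -0.12687238 -0.12687238]
wing pred [np.float64(0.508166913916077), np.float64(-0.07040050249671308), np.float64(0.11724564252281641)] cap off [np.float64(0.49746673884653136), np.float64(0.23943138842123496), 0.087]
```

Request:
{"fn": "jog_arm", "kwargs": {"plan": [[[-0.0334, -0.0169, 0], 0, 0.093], [[-0.0334, -0.0169, 0], 0, 0.093], [[-0.0334, -0.0169, 0], 0, 0.093], [[-0.0334, -0.0169, 0], 0, 0.093], [[-0.0334, -0.0169, 0], 0, 0.08], [[-0.0334, -0.0169, 0], 0, 0.06], [[-0.0334, -0.0169, 0], 0, 0.06], [[-0.0334, -0.0169, 0], 0, 0.06], [[-0.0334, -0.0169, 0], 0, 0.06], [[-0.0334, -0.0169, 0], 0, 0.06]]}}

```text
time_s: 1.03
eef_pos: [0.455, 0.2254, 0.2377]
ee_rot: [-3.141, -0.004, 2.779]
force: [1.0, -0.0, 0.1]
width: 0.657
```

Request:
{"fn": "jog_arm", "kwargs": {"plan": [[[0, 0, 0], -6.05, 0.06], [[0, 0, 0], -6.05, 0.06], [[0, 0, 0], -6.05, 0.06], [[0, 0, 0], -6.05, 0.06], [[0, 0, 0], 0, 0.06]]}}

```text
time_s: 1.45
eef_pos: [0.4618, 0.2161, 0.2363]
ee_rot: [-3.14, -0.004, -3.077]
force: [-0.6, -0.6, -0.5]
width: 0.647
```

```bash
python3 - <<'E'
from h import *
s=ctrl.snapshot("wrist"); cv2.imwrite("pics/w1.png",s["frame"][:,:,::-1])
st=ctrl.sense();print(st["eef_pos"],st["ee_rot"],s["K"].tolist(),s["rvec"],s["tvec"])
print(proj(s,[[.5,.1746,.09],[.509,-.068,.115]]))
E
```

```text
[0.46172493 0.21619669 0.23628117] [-3.1397927  -0.0035972  -3.08180166] [[330.1479792389925, 0.0, 277.7926406198336], [0.0, 330.1479792389925, 216.38104501826393], [0.0, 0.0, 1.0]] [-2.0217292  -2.15967655 -0.26948973] [-0.1849685  -0.48829578  0.26945434]
[[230.92082054 247.00007454]
 [-57.10761248 249.01509066]]
```

View pics/w1.png

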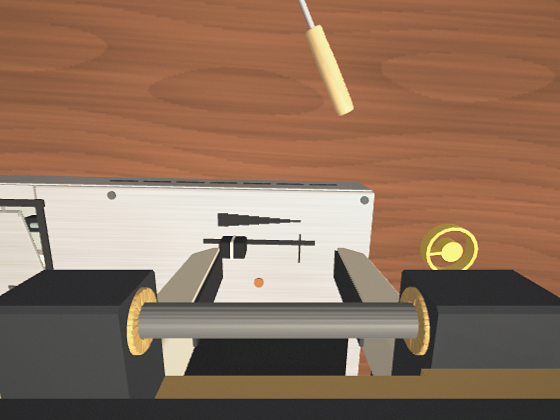

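The wrist view shows the cap at (233,246), 2 px from where I predicted it. I'll go over it and down.

Request:
{"fn": "jog_arm", "kwargs": {"plan": [[[-0.018, -0.022, 0], 0.8, 0.06], [[-0.018, -0.022, 0], 0, 0.06], [[0, 0, 0], 0, 0.06], [[0, 0, 0.03], 0, 0.06], [[0, 0, 0.03], 0, 0.06], [[0, 0, 0], 0, 0.06], [[0, 0, 0], 0, 0.06]]}}

```text
time_s: 2.08
eef_pos: [0.5009, 0.1748, 0.1764]
ee_rot: [-3.141, -0.0, -3.118]
force: [1.3, 0.0, 1.3]
width: 0.646
```

Request:
{"fn": "jog_arm", "kwargs": {"plan": [[[0, 0, 0.03], -1.2, 0.06], [[0, 0, 0.025], 0, 0.06], [[0, 0, 0.018], 0, 0.06], [[0, 0, 0], 0, 0.06], [[0, 0, 0], 0, 0.06]], "force": 15}}

```text
time_s: 2.5
eef_pos: [0.5041, 0.1779, 0.1092]
ee_rot: [3.14, 0.009, -3.1]
force: [-0.3, -0.1, 0.4]
width: 0.647
```

Request:
{"fn": "jog_arm", "kwargs": {"plan": [[[0, 0, 0], 0, 0.01], [[0, 0, 0], 0, 0.01], [[0, 0, 0], 0, 0.01], [[0, 0, 0], 0, 0.01], [[0, 0, 0], 0, 0.01], [[0, 0, 0], 0, 0.01], [[0, 0, 0], 0, 0.01]], "force": 15}}

```text
time_s: 3.08
eef_pos: [0.5079, 0.1791, 0.1171]
ee_rot: [3.139, 0.021, -3.101]
force: [0.7, 0.4, -3.0]
width: 0.251
```

Request:
{"fn": "jog_arm", "kwargs": {"plan": [[[0, 0, 0], 0, 0.05], [[0, 0, 0], 0, 0.05], [[0, 0, 0], 0, 0.05], [[0, 0, 0], 0, 0.05]]}}

```text
time_s: 3.42
eef_pos: [0.508, 0.1791, 0.1172]
ee_rot: [3.139, 0.021, -3.101]
force: [-0.2, -0.6, -0.3]
width: 0.49
```

```bash
python3 - <<'E'
from h import *
s=ctrl.snapshot("side"); st=ctrl.sense();print(st)
cv2.imwrite("pics/s2.png",cv2.resize(s["frame"][100:280,190:370,::-1],None,fx=3.3,fy=3.3,interpolation=cv2.INTER_CUBIC))
E
```

```text
{'time_s': 3.4667, 'joint_positions': array([ 1.31347093e-01,  3.42755403e-01,  1.74555003e+00,  6.65909082e-04,
        1.03259026e+00, -1.48015109e+00]), 'qd': array([-8.99466056e-06, -2.16063504e-04,  2.22176449e-03,  1.53293284e-04,
       -3.87111938e-04, -1.08241961e-03]), 'effort': array([-9.43390514e-04, -4.42197490e+01, -2.41062015e+01, -4.39138690e-03,
       -3.15160153e-02, -4.86738918e-04]), 'eef_pos': array([0.50801082, 0.1790737 , 0.11721503]), 'ee_rot': array([ 3.13914243,  0.02055948, -3.10125141]), 'force': array([ 0.023913  , -0.93433335, -0.92995233]), 'ft_torque': array([0.04911025, 0.06352045, 0.03573085]), 'width': 0.5143664409468068}
```

View pics/s2.png

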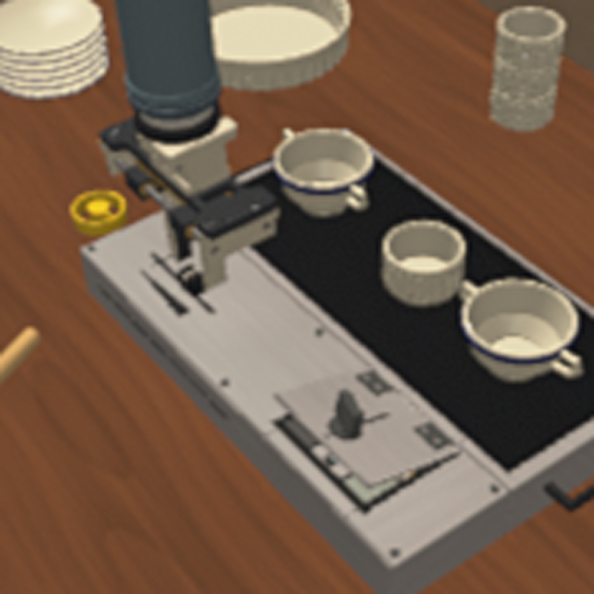

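The side view shows the fingers straddling the cap at about (195,280), but high. I'll recentre in x and go down.

Request:
{"fn": "jog_arm", "kwargs": {"plan": [[[0.008, 0, 0], 0, 0.05], [[0, 0, 0.009], 0, 0.05], [[0, 0, 0.009], 0, 0.05], [[0, 0, 0], 0, 0.05], [[0, 0, 0], 0, 0.05]]}}

```text
time_s: 3.88
eef_pos: [0.499, 0.1788, 0.097]
ee_rot: [3.139, 0.02, -3.101]
force: [-0.3, 0.1, 0.1]
width: 0.538
```

Request:
{"fn": "jog_arm", "kwargs": {"plan": [[[0, 0, 0], 0, 0.03], [[0, 0, 0], 0, 0.03], [[0, 0, 0], 0, 0.03], [[0, 0, 0], 0, 0.03], [[0, 0.015, 0], 0, 0.03], [[0, 0.015, 0], 0, 0.03], [[0, 0.015, 0], 0, 0.03], [[0, 0.01, 0], 0, 0.03], [[0, 0, 0], 0, 0.03]]}}

```text
time_s: 4.63
eef_pos: [0.4967, 0.2331, 0.0964]
ee_rot: [-3.141, 0.018, -3.103]
force: [1.0, -0.8, -0.4]
width: 0.323
```

Request:
{"fn": "jog_arm", "kwargs": {"plan": [[[0, 0.005, 0], 0, 0.03], [[0, 0.005, 0], 0, 0.03], [[0, 0, 0], 0, 0.03]]}}

```text
time_s: 4.88
eef_pos: [0.4963, 0.2423, 0.0963]
ee_rot: [-3.138, 0.017, -3.102]
force: [0.3, -1.6, -0.6]
width: 0.324
```

Request:
{"fn": "jog_arm", "kwargs": {"plan": [[[0, 0.004, 0], 0, 0.03], [[0, 0, 0], 0, 0.03]]}}

```text
time_s: 5.05
eef_pos: [0.4964, 0.2419, 0.0963]
ee_rot: [-3.13, 0.016, -3.1]
force: [0.0, 0.2, -0.3]
width: 0.324
```

Request:
{"fn": "jog_arm", "kwargs": {"plan": [[[0, -0.001, 0], 0, 0.04], [[0, 0, -0.02], 0, 0.06], [[0, 0, -0.035], 0, 0.06], [[0, 0, -0.04], 0, 0.06], [[0, 0, -0.03], 0, 0.06], [[0, -0.035, 0], 0, 0.06], [[0, -0.038, 0], 0, 0.06], [[0, -0.04, 0], 0, 0.06], [[0, -0.04, 0], 0, 0.06], [[0, 0, 0], 0, 0.06]]}}

```text
time_s: 5.88
eef_pos: [0.5025, 0.0887, 0.2305]
ee_rot: [-3.138, 0.025, -3.096]
force: [0.1, -0.3, 0.9]
width: 0.644
```

Request:
{"fn": "jog_arm", "kwargs": {"plan": [[[0, -0.038, 0], 0, 0.06], [[0, -0.04, 0], 0, 0.06], [[0.01, -0.04, 0], 0, 0.06], [[0.01, -0.03, 0], 0, 0.06], [[0.01, 0, 0], 0, 0.06], [[0, 0, 0], 0, 0.06]]}}

```text
time_s: 6.38
eef_pos: [0.4806, -0.0634, 0.2314]
ee_rot: [3.141, 0.034, -3.099]
force: [-0.2, -0.0, 0.3]
width: 0.647
```

```bash
python3 - <<'E'
from h import *
s=ctrl.snapshot("wrist"); S=ctrl.snapshot("scene"); 
st=ctrl.sense();print(st["eef_pos"],st["ee_rot"],st["joint_positions"])
print(proj(s,[[.509,-.068,.115]]))
np.savez("w2.npz",**s)
im=np.vstack([s["frame"][:,:,::-1],cv2.resize(S["frame"][190:240,195:445,::-1],(560,112),interpolation=cv2.INTER_CUBIC)])
cv2.imwrite("pics/w2.png",im)
E
```

```text
[ 0.4820626  -0.06251722  0.23173139] [ 3.14133369  0.03519394 -3.09726127] [-0.36941869  0.12810063  1.72216368  0.01511183  1.25923932 -1.98895262]
[[270.58517971 245.64663389]]
```

View pics/w2.png

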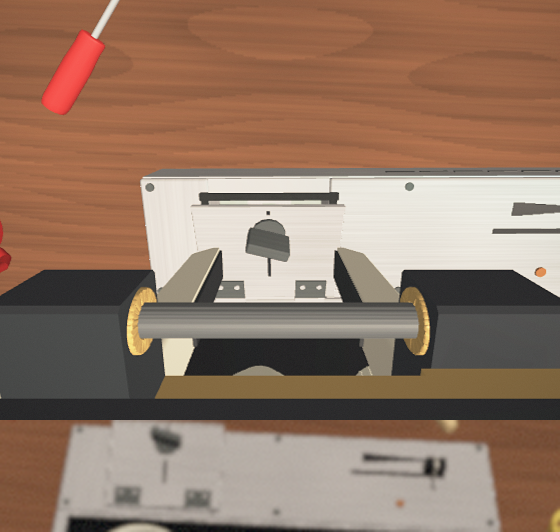

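The cap now sits at the left end of its track. The wing is at (268,241) and turned slightly clockwise, with an angle of about -0.3. I'll zoom in for its angle.

```bash
python3 - <<'E'
from h import *
s=np.load("w2.npz"); f=s["frame"]
cv2.imwrite("pics/w2z.png",cv2.resize(f[190:290,215:325,::-1],None,fx=6,fy=6,interpolation=cv2.INTER_CUBIC))
E
```

```text
(no output)
```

View pics/w2z.png

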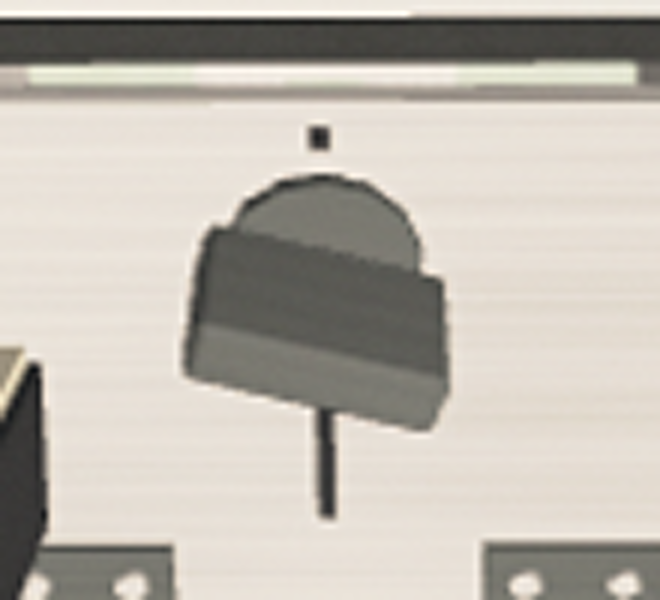

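```bash
python3 - <<'E'
from h import *
s=np.load("w2.npz"); g=lambda u,v:(215+(u+.5)/6-.5,190+(v+.5)/6-.5)
P=[onz(s,g(*q),.127) for q in [(203,325),(447,378),(185,375),(430,430)]]
print(np.round(P,4),np.mean(P,0),[np.degrees(np.arctan2(*(b-a)[1::-1])) for a,b in [(P[0],P[1]),(P[2],P[3])]])
E
```

```text
[[ 0.5034 -0.0857  0.127 ]
 [ 0.5096 -0.0528  0.127 ]
 [ 0.5107 -0.088   0.127 ]
 [ 0.5173 -0.0547  0.127 ]] [ 0.51024474 -0.07031132  0.127     ] [np.float64(79.29464356427555), np.float64(78.75593838700885)]
```

Wing azimuth is about 79°, so the fastener is at about -0.24. I'll turn to yaw 79°, grip, and turn to yaw 2.6°, which gives -1.57.

Request:
{"fn": "jog_arm", "kwargs": {"plan": [[[0, 0, 0], 7.1, 0.06], [[0, 0, 0], 7.1, 0.06], [[0, 0, 0], 7.1, 0.06], [[0, 0, 0], 7.1, 0.06], [[0, 0, 0], 7.1, 0.06], [[0, 0, 0], 7.1, 0.05], [[0, 0, 0], 7.1, 0.04], [[0, 0, 0], 7.1, 0.03], [[0, 0, 0], 7.1, 0.03], [[0, 0, 0], 7.1, 0.03]]}}

```text
time_s: 7.32
eef_pos: [0.4888, -0.0445, 0.233]
ee_rot: [3.099, 0.006, 1.936]
force: [-0.2, -0.3, 1.1]
width: 0.349
```

Request:
{"fn": "jog_arm", "kwargs": {"plan": [[[0, 0, 0], 7.1, 0.03], [[0, 0, 0], 7.1, 0.03], [[0, 0, 0], 7.1, 0.03], [[0, 0, 0], 0, 0.03], [[0, 0, 0], 0, 0.03]]}}

```text
time_s: 7.73
eef_pos: [0.492, -0.0349, 0.2334]
ee_rot: [3.096, -0.014, 1.564]
force: [1.1, -0.2, 0.2]
width: 0.322
```

Request:
{"fn": "jog_arm", "kwargs": {"plan": [[[-0.019, 0.006, 0], 5.3, 0.03], [[-0.019, 0.006, 0], 5.3, 0.03], [[0, 0, 0], 0, 0.03], [[0, 0, 0.03], 0, 0.03], [[0, 0, 0.02], 0, 0.03], [[0, 0, 0], 0, 0.03], [[0, 0, 0], 0, 0.03]], "force": 8}}

```text
time_s: 8.32
eef_pos: [0.5076, -0.0668, 0.1839]
ee_rot: [3.095, -0.023, 1.409]
force: [-0.5, 0.5, 0.2]
width: 0.324
```

Request:
{"fn": "jog_arm", "kwargs": {"plan": [[[-0.005, -0.001, 0], 1.5, 0.03], [[0, 0, 0.02], 0, 0.03], [[0, 0, 0.02], 0, 0.03], [[0, 0, 0.006], 0, 0.03], [[0, 0, 0], 0, 0.03]]}}

```text
time_s: 8.73
eef_pos: [0.5112, -0.0706, 0.1428]
ee_rot: [3.086, -0.023, 1.388]
force: [-0.9, -0.2, 0.6]
width: 0.322
```

Request:
{"fn": "jog_arm", "kwargs": {"plan": [[[0, -0.004, 0.004], 0, 0.03], [[0, 0, 0.005], 0, 0.03], [[0, 0, 0], 0, 0.03]]}}

```text
time_s: 8.98
eef_pos: [0.5089, -0.0702, 0.1361]
ee_rot: [3.082, -0.022, 1.388]
force: [0.1, -0.1, 0.7]
width: 0.325
```

Request:
{"fn": "jog_arm", "kwargs": {"plan": [[[0, 0, 0], 0, 0.005], [[0, 0, 0], 0, 0.005], [[0, 0, 0], 0, 0.005], [[0, 0, 0], 0, 0.005], [[0, 0, 0], 0, 0.005]], "force": 8}}

```text
time_s: 9.4
eef_pos: [0.5079, -0.0701, 0.1376]
ee_rot: [3.083, -0.022, 1.388]
force: [1.4, 0.1, -2.4]
width: 0.14
```

Request:
{"fn": "jog_arm", "kwargs": {"plan": [[[0, 0, 0], 6.5, 0.005], [[0, 0, 0], 6.5, 0.005], [[0, 0, 0], 6.5, 0.005], [[0, 0, 0], 6.5, 0.005], [[0, 0, 0], 6.5, 0.005]]}}

```text
time_s: 9.82
eef_pos: [0.5082, -0.0698, 0.1372]
ee_rot: [3.105, -0.051, 0.8]
force: [-1.1, 0.3, -0.3]
width: 0.127
```

Tracking well; I'll continue.

Request:
{"fn": "jog_arm", "kwargs": {"plan": [[[0, 0, 0], 6.5, 0.005], [[0, 0, 0], 6.5, 0.005], [[0, 0, 0], 6.5, 0.005], [[0, 0, 0], 6.5, 0.005], [[0, 0, 0], 6.5, 0.005], [[0, 0, 0], 6.5, 0.005], [[0, 0, 0], 2, 0.005], [[0, 0, 0], 0, 0.005], [[0, 0, 0], 0, 0.005]]}}

```text
time_s: 10.57
eef_pos: [0.5092, -0.0707, 0.1377]
ee_rot: [-3.134, -0.064, 0.043]
force: [-1.2, 0.1, 0.6]
width: 0.103
```

```bash
python3 - <<'E'
from h import *
s=ctrl.snapshot("side"); S=ctrl.snapshot("scene"); c=lambda f,r0,c0:cv2.resize(f[r0:r0+90,c0:c0+100,::-1],None,fx=4,fy=4,interpolation=cv2.INTER_CUBIC)
cv2.imwrite("pics/t.png",np.hstack([c(s["frame"],170,250),c(S["frame"],165,215)])); print(ctrl.sense()["joint_positions"])
E
```

```text
[-0.37756673  0.25598507  1.81424345  0.0383258   1.01633435  1.1306673 ]
```

View pics/t.png

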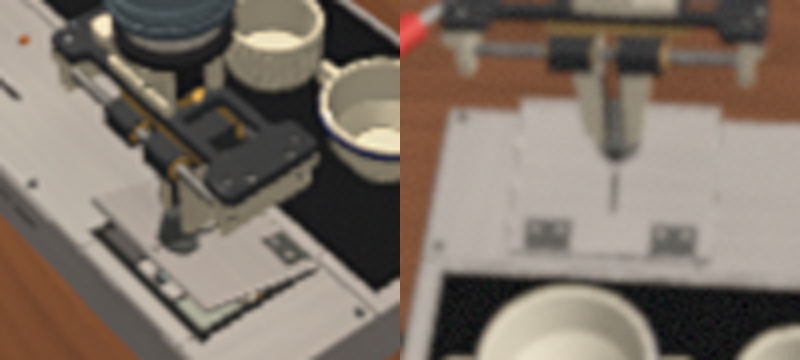

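The pads read 9.6 mm on the 10 mm wing at yaw 0.043, so the wing is in line, and the hatch is still ajar. Pressing down now.

Request:
{"fn": "jog_arm", "kwargs": {"plan": [[[-0.001, 0, 0.005], 0, 0.005], [[-0.002, 0, 0.006], 0, 0.005], [[-0.002, 0, 0.006], 0, 0.005], [[0, 0, 0], 0, 0.005]]}}

```text
time_s: 11.0
eef_pos: [0.5045, -0.0709, 0.1216]
ee_rot: [-3.136, -0.064, 0.048]
force: [-1.9, 1.0, 4.2]
width: 0.103
```

Request:
{"fn": "jog_arm", "kwargs": {"plan": [[[-0.002, 0, 0.006], 0, 0.005], [[-0.002, 0, 0.006], 0, 0.005], [[0, 0, 0], 0, 0.005]]}}

```text
time_s: 11.25
eef_pos: [0.504, -0.0708, 0.1126]
ee_rot: [-3.137, -0.071, 0.05]
force: [-3.6, 0.7, 5.7]
width: 0.108
```

Request:
{"fn": "jog_arm", "kwargs": {"plan": [[[-0.001, 0, 0.006], 0, 0.005], [[0, 0, 0.006], 0, 0.005], [[0, 0, 0.004], 0, 0.005], [[0, 0, 0.004], 0, 0.005]]}}

```text
time_s: 11.58
eef_pos: [0.5066, -0.0707, 0.1036]
ee_rot: [-3.14, -0.078, 0.054]
force: [-20.8, 3.5, 47.5]
width: 0.106
```

Request:
{"fn": "jog_arm", "kwargs": {"plan": [[[-0.002, 0, 0], 0, 0.005], [[0, 0, 0.002], 0, 0.005]]}}

```text
time_s: 11.75
eef_pos: [0.5062, -0.0706, 0.1059]
ee_rot: [-3.141, -0.084, 0.056]
force: [-7.9, 0.4, 8.4]
width: 0.11
```

```bash
python3 - <<'E'
from h import *
s=ctrl.snapshot("side"); S=ctrl.snapshot("scene"); c=lambda f,r0,c0:cv2.resize(f[r0:r0+90,c0:c0+100,::-1],None,fx=4,fy=4,interpolation=cv2.INTER_CUBIC)
cv2.imwrite("pics/t2.png",np.hstack([c(s["frame"],180,245),c(S["frame"],165,215)])); st=ctrl.sense();print(st["force"],st["eef_pos"],st["ee_rot"])
E
```

```text
[-4.92828156  1.2222856   7.83131545] [ 0.50609122 -0.0706171   0.105253  ] [-3.14090045 -0.08303166  0.05560699]
```

View pics/t2.png

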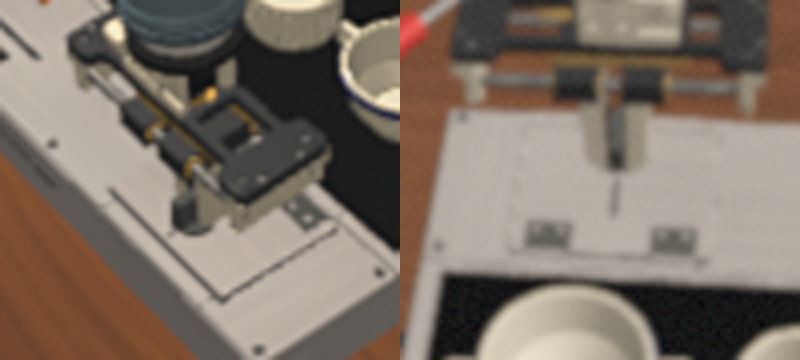

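The hatch looks flush and the wing is in line with the groove. The push is a bit light, so I'll firm it up to about 20 N and hold.

Request:
{"fn": "jog_arm", "kwargs": {"plan": [[[-0.001, 0, 0.003], 0, 0.005], [[0, 0, 0.003], 0, 0.005]]}}

```text
time_s: 12.02
eef_pos: [0.5063, -0.0706, 0.1039]
ee_rot: [3.141, -0.086, 0.058]
force: [-17.4, 3.0, 40.1]
width: 0.112
```

```bash
python3 - <<'E'
from h import *
for i in range(8): s=ctrl.snapshot("side"); st=ctrl.sense();print(st["time_s"],st["force"],st["eef_pos"])
E
```

```text
12.0667 [-13.49630142   1.66910549  28.06767759] [ 0.50620221 -0.07061574  0.10403257]
12.1167 [-11.82063298   2.34391875  28.43474402] [ 0.50621599 -0.07061529  0.10405149]
12.1667 [-13.18256737   1.891455    29.0590684 ] [ 0.50620384 -0.07061895  0.10404384]
12.2167 [-12.61039838   2.41586877  28.62261047] [ 0.5061993  -0.07058236  0.10404501]
12.2667 [-12.98887187   2.83380285  28.66376846] [ 0.50619542 -0.07060028  0.10405307]
12.3167 [-12.05024876   2.0925649   27.9285752 ] [ 0.50617865 -0.07061255  0.10402813]
12.3667 [-12.82930736   3.40546517  28.57791091] [ 0.50620194 -0.07061958  0.10405034]
12.4167 [-12.78295221   1.99090934  28.42666989] [ 0.50620114 -0.07062452  0.10405546]
```

```bash
python3 -c "
from workcell import ctrl
print(ctrl.sign_off())"
```

```text
the job is handed in; nothing more can be done
None
```

The job is handed in: heat is off, the fastener is in line but not locked, and the arm is holding the hatch pressed down.

- **Heat control:** I slid the cap left until it stopped against its end. A picture taken afterwards showed it at the thin end of the mark.
- **Fastener:** I turned it from about -0.24 to about -1.57 rad with the hatch still ajar. The jaws then read 9.6 mm on the 10 mm wing, which means it was square in the grip.
- **Hatch:** It looked flush with its frame in the last pictures. The push then held at about 28 N down, with the tool height unchanged for 0.35 s.

**What went less well:**
- My first grip on the fader sat too high, so I let go, went lower and repeated it.
- The downward push peaked at 47 N while closing, and the arm's sideways force is still about 13 N.
- While pressing, the tool turned slightly, to a yaw of 0.058 rad against the intended 0.045, well within the allowance.

I did not take a separate last picture of the heat control or the crockery. The pictures during the work showed nothing disturbed, and nothing touched the fader after it was set.

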